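Find the rocking corner of a mounting plate and press its shim flat

TASK

One corner of the aluminium mounting plate rocks. Press down on the round bosses at the plate's corners, one at a time, until you find the corner that gives, then press the square shim tab beside that boss down flat, leaving the other three tabs standing up. Only press: do not lift the plate or shift it, and leave the cassette lying on it and the pot beside it alone.

Things in the scene. Friction and masses are not known exactly. Their poses are not given: they have to be found in the camera images.
- bed: dark steel bed, 170 x 200 x 8 mm, fixed to the work surface; origin at the centre of its underside, x towards its back edge (away from the robot at yaw 0), y towards its left edge. It lies under the plate and turns up to 0.25 rad; front/back, left/right in all names are along its axes
- plate: bare aluminium mounting plate, main part 150 (x) x 124 (y) x 8 mm, resting loose and level on four supports on the bed, underside 22 mm and top 30 mm above the work surface; 0.8 to 1.2 kg; origin at the centre of its underside, axes as the bed's. At each corner an ear, 36 mm wide in x, reaches out in y to 100 mm from the centre. All corners look alike; one, different each time, rocks
- corner_front_left (a point): where to press the front left corner of the plate: centre of the top of its round boss (20 mm across, 2 mm high, top 32 mm above the work surface), at x -55, y +45 mm from the plate's centre. A firm corner sinks less than 1 mm; the rocking one starts to give at 3 to 5 N, has sunk 4.2 mm, to its stop, at about 8 N, and springs back
- corner_front_right (a point): where to press the front right corner of the plate: centre of the top of its round boss (20 mm across, 2 mm high, top 32 mm above the work surface), at x -55, y -45 mm from the plate's centre. A firm corner sinks less than 1 mm; the rocking one starts to give at 3 to 5 N, has sunk 4.2 mm, to its stop, at about 8 N, and springs back
- corner_back_left (a point): where to press the back left corner of the plate: centre of the top of its round boss (20 mm across, 2 mm high, top 32 mm above the work surface), at x +55, y +45 mm from the plate's centre. A firm corner sinks less than 1 mm; the rocking one starts to give at 3 to 5 N, has sunk 4.2 mm, to its stop, at about 8 N, and springs back
- corner_back_right (a point): where to press the back right corner of the plate: centre of the top of its round boss (20 mm across, 2 mm high, top 32 mm above the work surface), at x +55, y -45 mm from the plate's centre. A firm corner sinks less than 1 mm; the rocking one starts to give at 3 to 5 N, has sunk 4.2 mm, to its stop, at about 8 N, and springs back
- tab_front_left (a point): centre of the top of the front left shim's tab, a 20 x 20 mm square steel tab on the ear, 40 mm outward (in y) from that corner's boss, at x -55, y +85 mm from the plate's centre; its top stands 37 mm above the work surface at the start, 7 mm proud of the ear
- tab_front_right (a point): centre of the top of the front right shim's tab, a 20 x 20 mm square steel tab on the ear, 40 mm outward (in y) from that corner's boss, at x -55, y -85 mm from the plate's centre; its top stands 37 mm above the work surface at the start, 7 mm proud of the ear
- tab_back_left (a point): centre of the top of the back left shim's tab, a 20 x 20 mm square steel tab on the ear, 40 mm outward (in y) from that corner's boss, at x +55, y +85 mm from the plate's centre; its top stands 37 mm above the work surface at the start, 7 mm proud of the ear
- tab_back_right (a point): centre of the top of the back right shim's tab, a 20 x 20 mm square steel tab on the ear, 40 mm outward (in y) from that corner's boss, at x +55, y -85 mm from the plate's centre; its top stands 37 mm above the work surface at the start, 7 mm proud of the ear
- shim_front_left (a joint): how far the front left shim is pressed down into the plate: 0 standing up, 0.006 m flat (its tab then only 1 mm proud). Moves against about 2 N of friction and stays where it is left; only at the rocking corner does it go flat, at a firm corner it is blocked after 2.5 mm
- shim_front_right (a joint): how far the front right shim is pressed down into the plate: 0 standing up, 0.006 m flat (its tab then only 1 mm proud). Moves against about 2 N of friction and stays where it is left; only at the rocking corner does it go flat, at a firm corner it is blocked after 2.5 mm
- shim_back_left (a joint): how far the back left shim is pressed down into the plate: 0 standing up, 0.006 m flat (its tab then only 1 mm proud). Moves against about 2 N of friction and stays where it is left; only at the rocking corner does it go flat, at a firm corner it is blocked after 2.5 mm
- shim_back_right (a joint): how far the back right shim is pressed down into the plate: 0 standing up, 0.006 m flat (its tab then only 1 mm proud). Moves against about 2 N of friction and stays where it is left; only at the rocking corner does it go flat, at a firm corner it is blocked after 2.5 mm
- cassette: small flat plastic cassette, 29 x 41 x 6 mm, lying loose near the middle of the plate; origin at the centre of its underside
- pot: white specimen pot with a screw lid, 49 mm across, 65 mm high, standing loose on the work surface 130 mm to the left (+y) of the plate's centre, between the two left ears; origin at the centre of its underside

How it is judged (in metres and radians):
On the way, in this order (a step that is already met when the one before it is completed fails the run):
1. the rocking corner of the plate is pressed down (its boss sinks by over 1.5 mm under the fingers) while all four shims still stand up (z of any of corner_front_left, corner_front_right, corner_back_left, corner_back_right in the frame of bed below 0.0305 m and contact force between the fingers and plate above 2 N and value of joint each of shim_front_left, shim_front_right, shim_back_left, shim_back_right below 0.0015 m), for 0.1 s.
2. the shim at the rocking corner is pressed flat, the other three still standing (((value of joint shim_front_left above 0.005 m and value of joint each of shim_front_right, shim_back_left, shim_back_right below 0.0015 m) or (value of joint each of shim_front_left, shim_back_left, shim_back_right below 0.0015 m and value of joint shim_front_right above 0.005 m) or (value of joint each of shim_front_left, shim_front_right, shim_back_right below 0.0015 m and value of joint shim_back_left above 0.005 m) or (value of joint each of shim_front_left, shim_front_right, shim_back_left below 0.0015 m and value of joint shim_back_right above 0.005 m))), for 0.2 s.
At the end, for the whole second after the job is handed in: the shim of the rocking corner (the only one that can go flat) is down by more than 5 of its 6 mm, the other three are down by less than 1.5 mm, and the plate lies still and level on its supports within 10 mm of where it was, the cassette and the pot within 20 mm of where they were (((value of joint shim_front_left above 0.005 m and value of joint each of shim_front_right, shim_back_left, shim_back_right below 0.0015 m) or (value of joint each of shim_front_left, shim_back_left, shim_back_right below 0.0015 m and value of joint shim_front_right above 0.005 m) or (value of joint each of shim_front_left, shim_front_right, shim_back_right below 0.0015 m and value of joint shim_back_left above 0.005 m) or (value of joint each of shim_front_left, shim_front_right, shim_back_left below 0.0015 m and value of joint shim_back_right above 0.005 m)) and angle between plate's own z axis and vertical below 0.03 rad and distance of plate from where it was at the start of the episode below 0.01 m and linear speed of plate below 0.02 m/s and distance of each of cassette, pot from where it was at the start of the episode below 0.02 m); the robot touches nothing.
It fails at once if a shim at a firm corner is pressed: two shims are down by over 1.5 mm (value of joint each of shim_front_right, shim_front_left above 0.0015 m or value of joint each of shim_back_left, shim_front_left above 0.0015 m or value of joint each of shim_back_left, shim_front_right above 0.0015 m or value of joint each of shim_back_right, shim_front_left above 0.0015 m or value of joint each of shim_back_right, shim_front_right above 0.0015 m or value of joint each of shim_back_right, shim_back_left above 0.0015 m).
It fails at once if the plate is lifted (z of plate in the frame of bed above 0.03 m).
It fails at once if the plate is shifted by over 15 mm (distance of plate from where it was at the start of the episode above 0.015 m).
It fails at once if the cassette is moved or picked up (distance of cassette from where it was at the start of the episode above 0.025 m).
It fails at once if the pot is moved, tipped or picked up (distance of pot from where it was at the start of the episode above 0.025 m or angle between pot's own z axis and vertical above 0.4 rad).
It also fails if it takes over 51 s, if anything falls off the work surface, if the arm or the gripper's body presses on something with over 40 N, if the wrist force passes 120 N, or if a joint passes its speed limit or range.

ROBOT

A 6-joint arm with a two-finger parallel gripper is mounted at the origin on a cart in front of the work surface, level with it; the furniture and walls round the work are solid. World frame = base frame: x ahead of the robot, y to its left, z up, the work surface at z = 0. Lengths are in mm, angles in rad, forces in N, time in s.
With the tool pointing down it reaches from about 325 to 1000 mm from the base axis. Payload 5.1 kg.
Tool frame: the origin (TCP) lies midway between the tips of the shut fingers; the grasp point (between the pads) lies env.grip_point_offset behind it (env.grip_point_offset is the distance from the TCP to the grasp point, in mm); z points along the fingers, y is the direction in which the jaws open and shut (so a half turn about z gives the same grasp; the last joint's range is limited). The gripper opens to 85 mm and grips with 20 to 120 N. Pads are 22 mm wide; open, the fingers measure 114 mm over their backs; the gripper's body (76 mm by 85 mm) begins 54 mm behind the grasp point. The pads swing forward as they close: fully open they stand 13 mm farther back than shut.
Start: joints at [-1.207, 0.124, 1.65, -0, 1.367, -0.083], TCP at [280.821, -586.195, 231.322] pointing down, gripper open.
Joint ranges: [-2.61, 2.61], [-1.02, 2.33], [0.03, 2.71], [-1.35, 4.49], [0.32, 2.68], [-2.91, 2.91]. Speed limits (rad/s): [2.57, 2.57, 3.14, 3.14, 3.14, 3.14].

INTERFACE

Orientations are given as a rotation vector (axis times angle).
In Python, from bench import env, hand, planner, optics, readout gives the robot as it stands. Calls block until the motion is done:
- env.move_ptp(position, orientation): joint-space move of the TCP to a pose.
- env.line_to(position, frame=None, max_speed=150, stop_force=None): straight line of the TCP; frame=None keeps the orientation; max_speed is the mean speed in mm/s. With stop_force (N) it stops when the force on the tool has changed by that much, and returns True; else False.
- env.move_joints(angles): joint-space move.
- hand.let_go() and hand.gripper_close(strength=None): open the fingers fully, or close them until they stop; strength is the grip in N (None keeps the last).
- env.hold(seconds).
- planner.ik(position, orientation): joint angles nearest the present ones, or None.
- optics.get_image(name): name is "scene" or "top"; returns the picture (384x512x3 uint8, red, green, blue); there is no depth.
- optics.camera_info(name): a dict with "mtx" (3x3 intrinsics, pixels), "world_to_cam" (4x4, takes a point from world to camera coordinates). Camera axes: x right, y up, looking along -z (the intrinsics and any distortion apply to the point x, -y, -z); pixel columns grow to the right and rows downward; lengths in mm; the calibration is good to about 2 mm. A picture is of the moment at which its call begins. camera_info takes no time and is no camera call.
A pose or a line that the arm cannot do raises env.IKError and nothing moves.
- env.finish_job(): hands the job in, once; it reports no verdict.
Readings, each from a call of its own:
- readout.read_time(): time.
- readout.read_joint_pos(): joint angles.
- readout.read_joint_velocities(): joint speeds.
- readout.read_tau(): joint torques, N m.
- readout.read_eef_pos(): TCP position.
- readout.read_eef_rot(): TCP orientation.
- readout.read_contact_force(): force on the tool from outside, world axes, zero at the start.
- readout.read_ft_torque(): the same for the moment, N m.
- readout.read_finger_gap(): opening from 0.0 (shut) to 1.0 (fully open).
Only numpy, scipy, OpenCV 4.12 (cv2) and the standard library are available. Lean on these libraries where they do the work, as an engineer would, in place of code of your own. Each camera call takes 0.05 s, during which the arm holds its last target.

## Working session

There is one attempt and no reset: what is moved stays moved. The work goes in short steps, each a Python script; the robot and the scene stay as the last script left them, time stands still between calls to the robot, and variables do not carry over. Pictures are saved under pics/ and viewed, and the job is handed in when it is done.

```bash
ls; mkdir -p pics
python3 - <<'E'
from bench import env, hand, planner, optics, readout
import cv2
for n in("scene","top"):
    im=optics.get_image(n); cv2.imwrite(f"pics/{n}0.png",im[:,:,::-1])
    c=optics.camera_info(n); print(n,c)
print(readout.read_time(),readout.read_eef_rot(),readout.read_contact_force(),env.grip_point_offset,readout.read_finger_gap())
E
```

```text
pics
scene {'mtx': array([[492.96413542,   0.        , 258.89542357],
       [  0.        , 492.96413542, 185.1106758 ],
       [  0.        ,   0.        ,   1.        ]]), 'world_to_cam': array([[ 5.14024520e-01, -8.57754085e-01, -6.05994243e-03,
        -4.03002547e+02],
       [ 3.95504354e-01,  2.30732315e-01,  8.89010070e-01,
        -2.23525821e+02],
       [-7.61153794e-01, -4.59369708e-01,  4.57847543e-01,
        -5.59947229e+02],
       [ 0.00000000e+00,  0.00000000e+00,  0.00000000e+00,
         1.00000000e+00]])}
top {'mtx': array([[377.20494784,   0.        , 251.89148696],
       [  0.        , 377.20494784, 186.26785208],
       [  0.        ,   0.        ,   1.        ]]), 'world_to_cam': array([[-1.04612464e-02, -9.99702185e-01, -2.20477599e-02,
        -1.75484931e+02],
       [ 9.92410626e-01, -1.30815338e-02,  1.22270287e-01,
        -5.27726897e+02],
       [-1.22522291e-01, -2.06013316e-02,  9.92251920e-01,
        -8.64695215e+02],
       [ 0.00000000e+00,  0.00000000e+00,  0.00000000e+00,
         1.00000000e+00]])}
0.1 [-3.06171250e+00 -6.95504229e-01  4.16682577e-04] [-0.21652263 -0.10866251 -0.07282342] 18.700000000000003 0.9985998661756244
```

View pics/scene0.png

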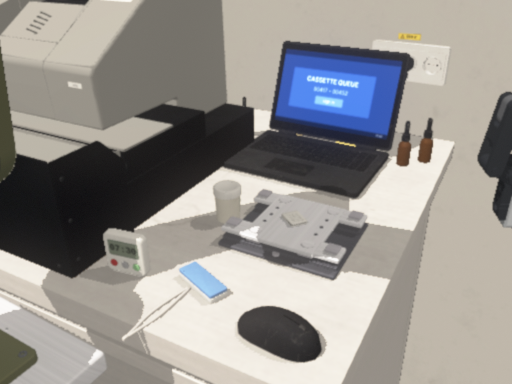

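View pics/top0.png

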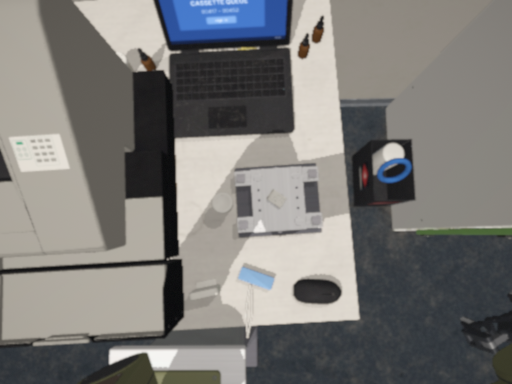

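The bed and plate sit around (278,200) in top and (298,230) in scene, with the pot at (221,204) in top. I'll zoom in on both.

Run:
```python
import cv2
a=cv2.imread("pics/top0.png")[150:250,200:340]; cv2.imwrite("pics/top0z.png",cv2.resize(a,None,fx=5.7,fy=5.7,interpolation=cv2.INTER_CUBIC))
a=cv2.imread("pics/scene0.png")[170:280,205:375]; cv2.imwrite("pics/scene0z.png",cv2.resize(a,None,fx=4.7,fy=4.7,interpolation=cv2.INTER_CUBIC))
```

```text
(no output)
```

View pics/top0z.png

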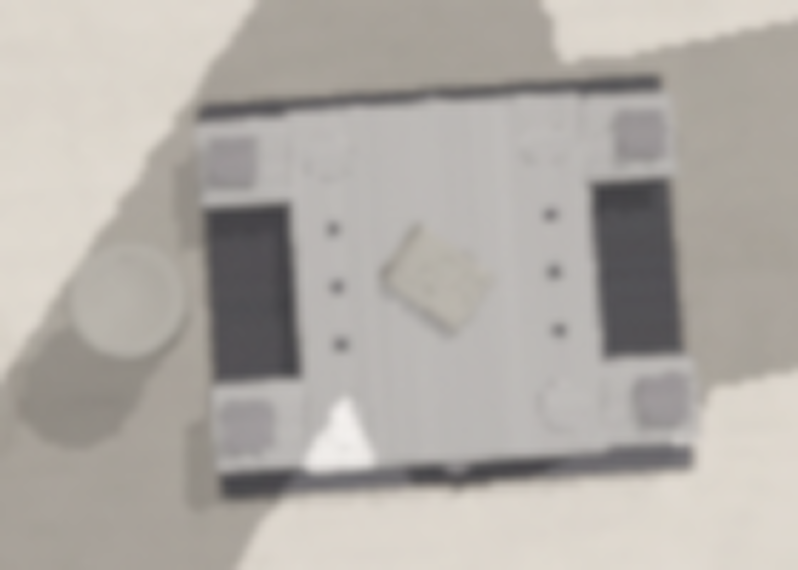

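View pics/scene0z.png

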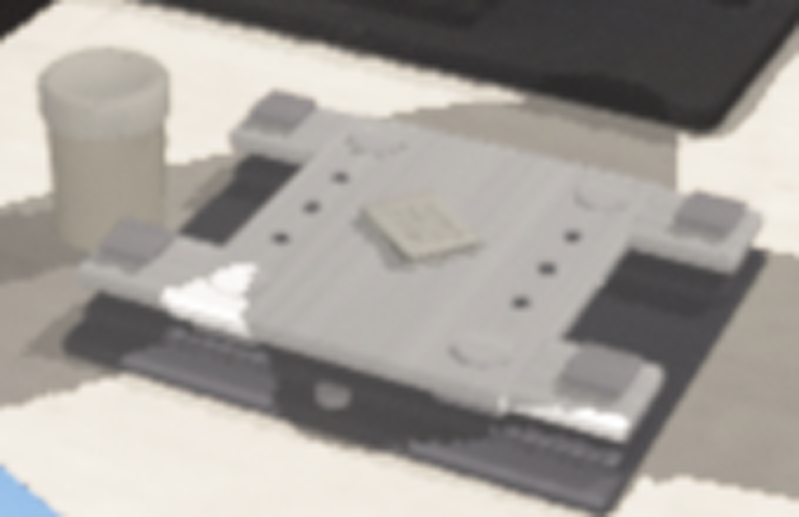

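Top zoom shows the four purple-grey tabs at BL (231,162), BR (640,135), FL (246,426) and FR (661,402) in zoom pixels. The cassette is at (438,283), and the bosses are faint circles. Next I'll cast rays and cross-check with scene.

```bash
cat > h.py <<'E'
import numpy as np, cv2
from bench import env, hand, planner, optics, readout
def ray(n,u,v):
    c=optics.camera_info(n);K=c["mtx"];W=c["world_to_cam"];R=W[:3,:3];t=W[:3,3]
    d=np.linalg.inv(K)@[u,v,1];d=np.array([d[0],-d[1],-d[2]])
    return -R.T@t,R.T@d
def onz(n,u,v,z):
    o,d=ray(n,u,v);return o+d*(z-o[2])/d[2]
E
python3 - <<'E'
from h import *
loc=np.array([[55,85],[55,-85],[-55,85],[-55,-85]],float)
for n,f,o,P in(("top",5.7,(200,150),[(231,162),(640,135),(246,426),(661,402)]),("scene",4.7,(205,170),[(284,112),(711,214),(138,242),(602,372)])):
    im=cv2.imread(f"pics/{n}0.png").astype(int)
    W=[]
    # refine by colour: blue minus green tint, near guess
    tint=im[:,:,0]-im[:,:,1]
    for p in P:
        u,v=(p[0]+.5)/f-.5+o[0],(p[1]+.5)/f-.5+o[1]
        m=np.zeros(tint.shape,bool);r=8
        y0,x0=int(v)-r,int(u)-r; m[y0:y0+2*r+1,x0:x0+2*r+1]=(tint[y0:y0+2*r+1,x0:x0+2*r+1]>=4)
        ys,xs=np.nonzero(m)
        w=onz(n,u,v,37);w2=onz(n,xs.mean(),ys.mean(),37) if len(xs) else None
        print(n,(round(u,1),round(v,1)),w.round(1),len(xs),w2); W.append(w[:2])
    W=np.array(W);c=W.mean(0)
    M=(loc.T@(W-c)); yaw=np.arctan2(M[0,1]-M[1,0],M[0,0]+M[1,1])
    R=np.array([[np.cos(yaw),-np.sin(yaw)],[np.sin(yaw),np.cos(yaw)]])
    print(n,c,yaw,"res",(W-c-loc@R.T).round(1).tolist())
    print("cass", onz("top",200+438/5.7,150+283/5.7,36),"pot",onz("top",200+127/5.7,150+300/5.7,65))
E
```

```text
top (240.1, 178.0) [ 544.8 -154.2   37. ] 0 None
top (311.9, 173.3) [ 553.8 -323.6   37. ] 0 None
top (242.7, 224.3) [ 435.8 -159.6   37. ] 0 None
top (315.6, 220.1) [ 443.7 -328.8   37. ] 0 None
top [ 494.54628887 -241.55227111] 0.04936230317431458 res [[-0.4, -0.3], [0.1, 0.2], [0.4, -0.2], [-0.1, 0.4]]
cass [ 492.55059439 -240.00094866   36.        ] pot [ 484.76961482 -114.73047069   65.        ]
scene (265.0, 193.4) [ 538.1 -160.4   37. ] 0 None
scene (355.9, 215.1) [ 548.2 -327.3   37. ] 0 None
scene (234.0, 221.1) [ 431.3 -164.7   37. ] 0 None
scene (332.7, 248.8) [ 439.7 -333.1   37. ] 0 None
scene [ 489.31930274 -246.38884366] 0.052930736295705286 res [[-1.7, -1.8], [-0.5, 1.0], [1.4, -0.3], [0.8, 1.1]]
cass [ 492.55059439 -240.00094866   36.        ] pot [ 484.76961482 -114.73047069   65.        ]
```

The top view fits the known 110 x 170 mm tab grid to within 0.5 mm. In the scene view, tab sides pull the picks towards the camera. I'll use centre (494,-242), yaw 0.05 and start with the front right boss.

```bash
cat >> h.py <<'E'
C=np.array([494.,-242.]);YAW=0.05
ROT=np.pi*np.array([np.cos(YAW/2),np.sin(YAW/2),0])
def at(x,y,z):
    c,s=np.cos(YAW),np.sin(YAW);return [C[0]+c*x-s*y,C[1]+s*x+c*y,z]
def press(x,y,zt,F,v=8,zs=(36,)):
    f0=readout.read_contact_force()
    s1=env.line_to(at(x,y,zt),max_speed=v,stop_force=1.5); p1=readout.read_eef_pos();
    s2=env.line_to(at(x,y,zt-6),max_speed=v,stop_force=F); p2=readout.read_eef_pos();f2=readout.read_contact_force()
    print("press",(x,y),s1,p1.round(2) if hasattr(p1,'round') else p1,s2,np.round(p2,2),"F",np.round(np.array(f2)-f0,2),"t",readout.read_time())
E
python3 - <<'E'
from h import *
hand.gripper_close(20)
env.move_ptp(at(-55,-45,70),ROT)
print(readout.read_time(),readout.read_eef_pos(),readout.read_joint_pos(),readout.read_finger_gap())
for n in("scene","top"):cv2.imwrite(f"pics/{n}1.png",optics.get_image(n)[:,:,::-1])
im=cv2.imread("pics/scene1.png");z=cv2.resize(im[130:290,190:390],None,fx=2.4,fy=2.4)
cv2.imwrite("pics/m1.png",np.hstack([cv2.resize(im,(320,240)),cv2.resize(z,(450,360))[:240]]))
E
```

```text
2.2667 [ 441.76468923 -290.70888048   70.84102625] [-6.83444697e-01  1.47959890e-02  2.05226640e+00 -2.31806970e-04
  1.07280971e+00  8.37851802e-01] -0.001522180866703138
```

View pics/scene1.png

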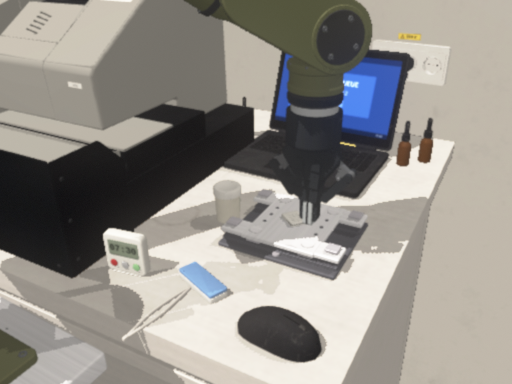

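View pics/top1.png

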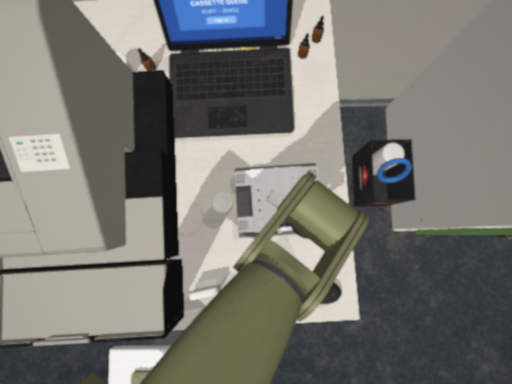

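The arm is clear of everything, and the shut fingertips at scene (308,221) hover above the front right boss. I'll press that one.

Run:
```python
from h import *
W=optics.camera_info("scene");p=W["world_to_cam"]@np.r_[readout.read_eef_pos(),1];q=W["mtx"]@[p[0],-p[1],-p[2]];print("tcp proj",q[:2]/q[2])
env.line_to(at(-55,-45,42),max_speed=60)
press(-55,-45,26,8)
env.hold(.2);print(np.round(readout.read_eef_pos(),2),np.round(readout.read_contact_force(),2))
env.line_to(at(-55,-45,60),max_speed=60);print(readout.read_time())
```

```text
tcp proj [308.31076788 220.86164492]
press (-55, -45) True [ 441.29 -289.69   32.05] True [ 441.19 -289.99   30.1 ] F [-1.67  3.28  9.74] t 4.85
[ 441.21 -289.92   30.43] [-2.53  2.72  9.38]
5.7083
```

Contact came at z=32.05 and it sank 1.6–1.9 mm by 9.5 N. That's more than firm and less than full give, so I'll compare the other corners.

Run:
```python
from h import *
for x,y in((55,-45),(55,45),(-55,45)):
    env.line_to(at(x,y,60),max_speed=120)
    env.line_to(at(x,y,38),max_speed=60); env.hold(.1)
    press(x,y,26,8)
    env.hold(.3);print(np.round(readout.read_eef_pos(),2),np.round(readout.read_contact_force(),2))
    env.line_to(at(x,y,60),max_speed=60)
print(readout.read_time())
```

```text
press (55, -45) True [ 551.15 -284.15   32.06] True [ 551.14 -284.18   32.08] F [-0.09  0.92  1.38] t 8.65
[ 551.15 -284.18   32.06] [-1.33 -1.07  4.91]
press (55, 45) True [ 546.65 -194.28   32.07] True [ 546.62 -194.28   32.05] F [0.34 0.64 3.06] t 12.3333
[ 546.67 -194.29   32.07] [-1.54  0.3   3.73]
press (-55, 45) True [ 436.8  -199.82   32.05] True [ 436.81 -199.79   32.05] F [-1.35  0.09  3.28] t 16.1667
[ 436.79 -199.78   32.03] [-0.69  0.15  5.03]
17.0833
```

Only front right moved, and the other three held rigid at z 32.05. Their final forces were only 4–5 N though, so I'll press FR to its stop and re-press the others harder.

Run:
```python
from h import *
def pr(x,y,zend,F):
    env.line_to(at(x,y,60),max_speed=120)
    env.line_to(at(x,y,34),max_speed=60); env.hold(.2)
    f0=np.array(readout.read_contact_force())
    for zz in np.arange(32,zend-.1,-1.):
        s=env.line_to(at(x,y,zz),max_speed=15,stop_force=F);env.hold(.15)
        f=np.array(readout.read_contact_force())-f0
        print((x,y),zz,s,np.round(readout.read_eef_pos()[2],2),np.round(f,1))
        if s or f[2]>F: break
    env.hold(.2)
    env.line_to(at(x,y,60),max_speed=60);print(readout.read_time())
pr(-55,45,28,14)
pr(-55,-45,27,14)
```

```text
(-55, 45) 32.0 False 32.11 [ 0.6 -0.2  1.1]
(-55, 45) 31.0 False 32.03 [-2.2  1.1  7.8]
(-55, 45) 30.0 False 31.98 [-5.   2.8 14. ]
(-55, 45) 29.0 False 31.94 [-9.5  4.6 22.5]
20.6167
(-55, -45) 32.0 False 32.1 [ 0.  -0.6 -1.1]
(-55, -45) 31.0 False 31.92 [-2.8  1.   5. ]
(-55, -45) 30.0 False 31.26 [-3.6  1.1  6.5]
(-55, -45) 29.0 False 30.43 [-4.6  2.2  8.4]
(-55, -45) 28.0 False 29.64 [-4.3  2.1  9.7]
(-55, -45) 27.0 False 28.79 [-5.6  1.9 10.6]
25.6333
```

FR rocks: it sank 3.3 mm at about 10 N, while FL moved 0.1 mm at 22 N. Next is the FR tab.

Run:
```python
from h import *
x,y=-55,-85
env.line_to(at(x,y,60),max_speed=120)
env.line_to(at(x,y,39),max_speed=60); env.hold(.2)
f0=np.array(readout.read_contact_force())
for zz in np.arange(36,22,-1.):
    s=env.line_to(at(x,y,zz),max_speed=15,stop_force=25);env.hold(.1)
    f=np.array(readout.read_contact_force())-f0;z=readout.read_eef_pos()[2]
    print(zz,s,np.round(z,2),np.round(f,1))
    if s or f[2]>13 or z<27: break
env.hold(.3)
env.line_to(at(x,y,70),max_speed=60);print(readout.read_time())
env.line_to([430,-420,230],max_speed=200)
for n in("scene","top"):cv2.imwrite(f"pics/{n}2.png",optics.get_image(n)[:,:,::-1])
print(readout.read_time())
a=cv2.imread("pics/scene2.png")[170:280,205:375]; cv2.imwrite("pics/scene2z.png",cv2.resize(a,None,fx=4.7,fy=4.7,interpolation=cv2.INTER_CUBIC))
```

```text
36.0 False 36.02 [-0.1 -0.3  1.3]
35.0 False 35.05 [ 0.2 -0.1  1.9]
34.0 False 33.95 [ 0.6 -0.2  1.3]
33.0 False 32.91 [ 0.1 -0.8  2. ]
32.0 False 31.92 [ 0.1 -0.9  1.5]
31.0 False 31.07 [ 0.1 -0.2  2.5]
30.0 False 30.54 [-1.4  1.2  5.9]
29.0 False 30.45 [-3.2  1.7 11.7]
28.0 False 30.4 [-6.6  5.2 17.2]
31.2167
32.3917
```

View pics/scene2z.png

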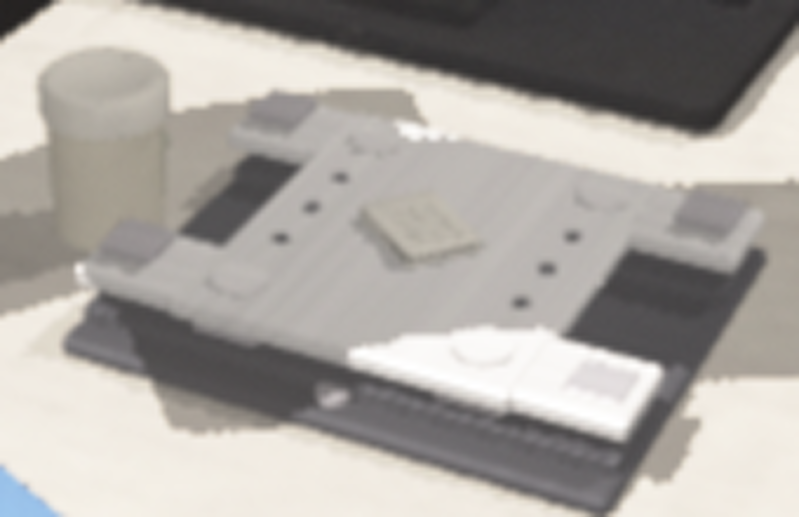

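The FR tab is nearly flush at zoom (602,380), and the other three stand as before. The plate, cassette and pot haven't moved, and the arm is clear, so I'm handing in.

Run:
```python
from h import *
print(np.round(readout.read_contact_force(),2),readout.read_time())
env.finish_job()
```

```text
[ 0.34  0.18 -0.85] 32.3917
the job is handed in; nothing more can be done
```

The front right corner is the one that rocks. I pressed its shim tab down flat and handed the job in at 32.4 s of the 51 s; no verdict is reported.

- **Finding the corner:** Front right sank 3.3 mm at about 10.6 N. I did not push it to its 4.2 mm stop.
- **Firm corners:** Front left moved about 0.1 mm at 22 N. The two back corners did not move, but I only pressed them to about 4–5 N steady, because the first presses stopped early on a force transient. I did not press them again once front right had clearly given.
- **Pressing the tab:** It moved against about 2 N down to about z = 31 mm, then stopped hard at z = 30.4 mm under 17 N. That is about 6.6 mm below its starting height of 37 mm, slightly more than the shim's 6 mm of travel, so the corner may have settled a little too.
- **Last picture:** The front right tab is nearly flush and the other three are standing. The plate, cassette and pot look unmoved, and the arm is clear with the wrist force near zero.
- **Disagreement between views:** The plate centre from the scene camera was about 7 mm off the top camera's. I put that down to the tab sides pulling the picks towards the scene camera and worked from the top view, which matched the known tab layout to within 0.5 mm.

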